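# Put the sockets back in their tray by size

## Robot

A 6-joint arm with a two-finger parallel gripper is mounted at the origin on a cart in front of the work surface, level with it; the furniture and walls round the work are solid. World frame = base frame: x ahead of the robot, y to its left, z up, the work surface at z = 0. Lengths are in m, angles in rad, forces in N, time in s.
With the tool pointing down it reaches from about 0.275 to 0.775 m from the base axis. Payload 14.6 kg.
Tool frame: the origin (TCP) lies on the centre line of the jaws, within the pads' length; the fingertips stand 14 mm ahead of it and the grasp point (between the pads) lies 5 mm behind it; z points along the fingers, y is the line along which they close (so a half turn about z gives the same grasp; the last joint's range is limited). The gripper opens to 85 mm and grips with 20 to 120 N. Pads are 22 mm wide; open, the fingers measure 114 mm over their backs; the gripper's body (76 mm by 85 mm) begins 54 mm behind the grasp point. The pads swing forward as they close: fully open they stand 13 mm farther back than shut.
Start: joints at [-1.357, 0.263, -0.048, 1.259, 0, 1.415], TCP at [0.189, -0.49, 0.245] pointing down, gripper open.
Joint ranges: [-2.65, 2.65], [-0.89, 1.7], [-1.18, 1.37], [-2.13, 2.11], [-1.35, 1.29], [-3.14, 3.14]. Speed limits (rad/s): [1.89, 1.89, 2.57, 2.79, 3.14, 3.14].

## Interface

Orientations are given as a unit quaternion [x, y, z, w].
In Python, from station import env gives the robot as it stands. The module is installed in compiled form; this text tells all that it offers.
- The arm moves only by the tool drive_tool, never from a script. Its argument "plan" is a list of rows, each a list of 5 numbers: the shift along the tool's x, y, z in cm, then the turn about the tool's z in degrees, then the closure, from 0 (fully open) to 1 (shut). In form: [[x, y, z, turn, claw], ...]. A call has 1 to 12 rows; each row is the pose to reach, as a shift and turn from the pose commanded when the call began, along the tool's axes at that moment; what a row does not reach only later rows make up. A row lasts 1/8 s, in which the tool goes at most 62.5 mm and 10.7 degrees, less where a joint would pass 70% of its speed; a pose out of reach is approached as far as the arm can. A call with a gripper value outside its range is refused whole. The fingers move at their own pace and stop on an object; "squeeze" is the grip in N (left out, the last holds). Time passes only in rows, so rows that repeat a pose let the fingers close. It gives the time, the measured TCP pose, the force, the opening and the grip force at its end, in the units of the state.
- env.get_obs(): the state, without advancing time (a new reading comes with each control period).
- env.read_camera(name): name is "scene" or "top"; returns the picture (400x640x3 uint8, red, green, blue); there is no depth.
- env.calibration(name): a dict with "K" (3x3 intrinsics, pixels), "xyz" and "rotation" of the camera in the world. Camera axes: x right, y down, z forward; pixel columns grow to the right and rows downward; lengths in m; the calibration is good to about 2 mm. A picture is of the moment at which its call begins. calibration takes no time and is no camera call.
- env.finish_job(): hands the job in; it is judged then, once.
The state is a dict: "time": time; "joints": joint angles; "joint_velocities": joint speeds; "effort": joint torques, N m; "ee_pos": TCP position; "orientation": TCP orientation; "force": force on the tool from outside, world axes, zero at the start; "wrist_torque": the same for the moment, N m; "finger_gap": finger opening in m; "grasp_force": force on a finger pad.
Only numpy, scipy, OpenCV 4.12 (cv2) and the standard library are available. Lean on these libraries where they do the work, as an engineer would, in place of code of your own. Each camera call takes 0.05 s, during which the arm holds its last target. There are 200 camera calls.

## Task

Put the four short sockets that stand about the table in front of the opened welding machine back in the black tray, each upright, hexagon up, and fully down in the bin whose well fits it: the smallest socket in the smallest well and so on up to the largest. The two deep sockets belong to another set: leave them standing where they are.

Things in the scene. Friction and masses are not known exactly. Their poses are not given: they have to be found in the camera images.
- socket_a: The smallest of the four short sockets: a plain bright steel cylinder, 22 mm in diameter and 38 mm tall, standing upright on the table, hexagon hole up. Origin at the centre of its underside, z up along its axis; turned any way about it. (A fixed open machine, up to 0.32 m high, stands behind the work; its front edge runs from about x 0.46, y -0.24 to x 0.73, y 0.18.)
- socket_b: The second smallest of the four short sockets: a plain bright steel cylinder, 30 mm in diameter and 42 mm tall, standing upright on the table, hexagon hole up. Origin at the centre of its underside, z up along its axis; turned any way about it.
- socket_c: The second largest of the four short sockets: a plain bright steel cylinder, 38 mm in diameter and 46 mm tall, standing upright on the table, hexagon hole up. Origin at the centre of its underside, z up along its axis; turned any way about it.
- socket_d: The largest of the four short sockets: a plain bright steel cylinder, 46 mm in diameter and 52 mm tall, standing upright on the table, hexagon hole up. Origin at the centre of its underside, z up along its axis; turned any way about it.
- deep_a: A deep socket, not of this set: a bright steel cylinder of the same 22 mm diameter as socket_a but 76 mm tall, standing upright. Origin at the centre of its underside. It stays where it stands.
- deep_b: A deep socket, not of this set: a bright steel cylinder of the same 30 mm diameter as socket_b but 76 mm tall, standing upright. Origin at the centre of its underside. It stays where it stands.
- well_a: The bin with the smallest well, for socket_a: fixed grey block 63 x 63 x 14 mm with a round well 29 mm across, 11 mm deep, flared to 38 mm at its mouth. Origin at the centre of its underside, 3 mm above the table, z up; well floor 3 mm, mouth 14 mm above the origin. The four bins stand two by two, 66 mm apart, in any arrangement, in a black tray (wall 14 mm high, an extension bar along one side).
- well_b: The bin with the second smallest well, for socket_b: fixed grey block 63 x 63 x 14 mm with a round well 37 mm across, 11 mm deep, flared to 46 mm at its mouth. Origin at the centre of its underside, 3 mm above the table, z up; well floor 3 mm, mouth 14 mm above the origin. The four bins stand two by two, 66 mm apart, in any arrangement, in a black tray (wall 14 mm high, an extension bar along one side).
- well_c: The bin with the second largest well, for socket_c: fixed grey block 63 x 63 x 14 mm with a round well 45 mm across, 11 mm deep, flared to 54 mm at its mouth. Origin at the centre of its underside, 3 mm above the table, z up; well floor 3 mm, mouth 14 mm above the origin. The four bins stand two by two, 66 mm apart, in any arrangement, in a black tray (wall 14 mm high, an extension bar along one side).
- well_d: The bin with the largest well, for socket_d: fixed grey block 63 x 63 x 14 mm with a round well 53 mm across, 11 mm deep, flared to 62 mm at its mouth. Origin at the centre of its underside, 3 mm above the table, z up; well floor 3 mm, mouth 14 mm above the origin. The four bins stand two by two, 66 mm apart, in any arrangement, in a black tray (wall 14 mm high, an extension bar along one side).
There are look-alikes about, which are no part of the job. Leave any blue or yellow look-alike of the socket_c alone.

How it is judged:
By the outcome, as a careful person would: the job done as asked, in the order asked, and still so for the second after the job is handed in, with the robot touching nothing.
It also fails if it takes over 90 s, if anything falls off the work surface, if the arm or the gripper's body presses on something with over 40 N, if the wrist force passes 120 N, or if a joint passes its speed limit or range.

## Working session

There is one attempt and no reset: what is moved stays moved. The work goes in short steps, Python scripts to look and compute and a tool call to move; the robot and the scene stay as the last step left them, time stands still between calls to the robot, and variables do not carry over. Pictures are saved under pics/ and viewed, at most 14 in all, crops included, and the job is handed in when it is done.

Besides the shell and the picture viewer there is one more tool, called after "Call:" as name([rows], argument=value, ...), one row to a line, values as JSON. drive_tool: Moves the arm, as the interface text tells. Its arguments: {"type":"object","properties":{"plan":{"type":"array","items":{"type":"array","items":{"type":"number"}}},"squeeze":{"type":"number"}},"required":["plan"]}

```bash
mkdir -p pics
cat > h.py <<'E'
import numpy as np, cv2
from station import env
def ray(cam,u,v,z):
    c=env.calibration(cam);K=np.array(c["K"]);R=np.array(c["rotation"]);t=np.array(c["xyz"])
    d=R@np.linalg.solve(K,[u,v,1.]);return t+d*(z-t[2])/d[2]
def proj(cam,p):
    c=env.calibration(cam);K=np.array(c["K"]);R=np.array(c["rotation"]);t=np.array(c["xyz"])
    q=K@(R.T@(np.array(p)-t));return q[:2]/q[2]
def snap(cam,name):
    im=env.read_camera(cam)[:,:,::-1].copy();cv2.imwrite(f"pics/{name}.png",im);return im
E
python3 - <<'E'
from h import *
for c in("top","scene"):
    snap(c,c+"0");k=env.calibration(c);print(c,k)
print(env.get_obs())
E
```

```text
top {'K': array([[450.76542834,   0.        , 318.40528996],
       [  0.        , 450.76542834, 206.33583192],
       [  0.        ,   0.        ,   1.        ]]), 'xyz': array([0.4133435 , 0.09930907, 0.88647521]), 'rotation': array([-0.6970074 ,  0.71261153, -0.05846591,  0.05428835])}
scene {'K': array([[427.33933701,   0.        , 323.57615793],
       [  0.        , 427.33933701, 199.19679628],
       [  0.        ,   0.        ,   1.        ]]), 'xyz': array([0.21074089, 0.67476904, 0.5556201 ]), 'rotation': array([-0.24189658,  0.86398169, -0.42752842,  0.11063968])}
{'time': 0.1, 'joints': array([-1.35730379e+00,  2.63487539e-01, -4.88454007e-02,  1.25941640e+00,
        1.59873616e-05,  1.41549957e+00]), 'joint_velocities': array([-4.66788533e-04,  2.69040006e-04,  1.16922857e-03,  8.69618207e-04,
       -5.39597315e-05,  7.39459972e-05]), 'effort': array([ 3.45519402e-03, -6.38572884e+01,  3.85065222e+01,  9.98187927e-03,
       -1.81433535e-05, -1.40127321e-05]), 'ee_pos': array([ 0.18920764, -0.48947717,  0.24487703]), 'orientation': array([ 9.83047313e-01,  1.83351450e-01, -5.87312031e-06, -4.76538720e-04]), 'force': array([ 0.29542714, -1.4699259 , -0.58177251]), 'wrist_torque': array([-0.03009067,  0.00544919, -0.01069864]), 'grasp_force': 0.0, 'finger_gap': 0.08535442544021046}
```

View pics/top0.png

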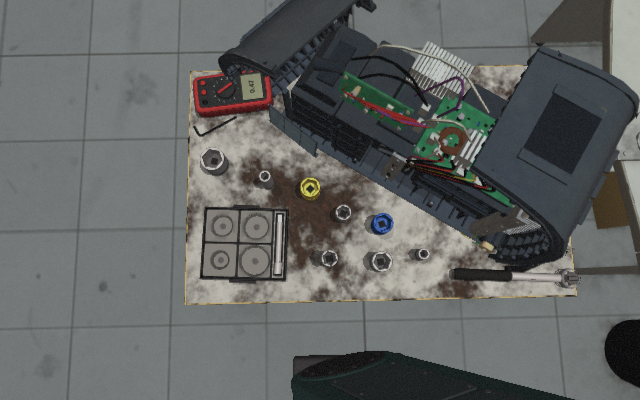

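View pics/scene0.png

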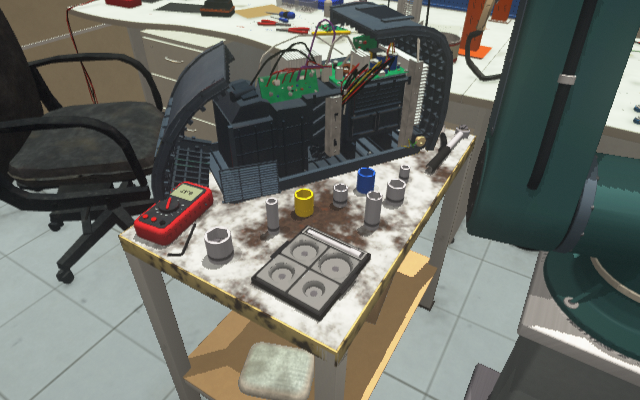

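The candidates in the top view are:
- (213,160) large: socket_d
- (265,177) tall in the scene view: deep_a
- (310,188) yellow and (382,224) blue: look-alikes
- (343,213) short: socket_b
- (329,258) tall: deep_b
- (379,261): socket_c
- (423,254): socket_a

Next I'll check these choices in an enlarged crop.

```bash
sed -i '1a from scipy.spatial.transform import Rotation as Ro' h.py; sed -i 's/R=np.array(c\["rotation"\])/R=Ro.from_quat(c["rotation"]).as_matrix()/' h.py
python3 - <<'E'
from h import *
im=cv2.imread("pics/top0.png")
a=cv2.resize(im[140:290,190:450],None,fx=3,fy=3,interpolation=cv2.INTER_CUBIC);cv2.imwrite("pics/c1.png",a)
b=cv2.resize(im[200:285,195:295],None,fx=7,fy=7,interpolation=cv2.INTER_CUBIC);cv2.imwrite("pics/c2.png",b)
print(ray("top",213,160,.052),ray("top",343,213,.042),ray("top",379,261,.046),ray("top",423,254,.038))
E
```

```text
[0.64138258 0.29156442 0.052     ] [0.53544652 0.04649465 0.042     ] [ 0.4435513  -0.01717908  0.046     ] [ 0.45503607 -0.10144897  0.038     ]
```

View pics/c1.png

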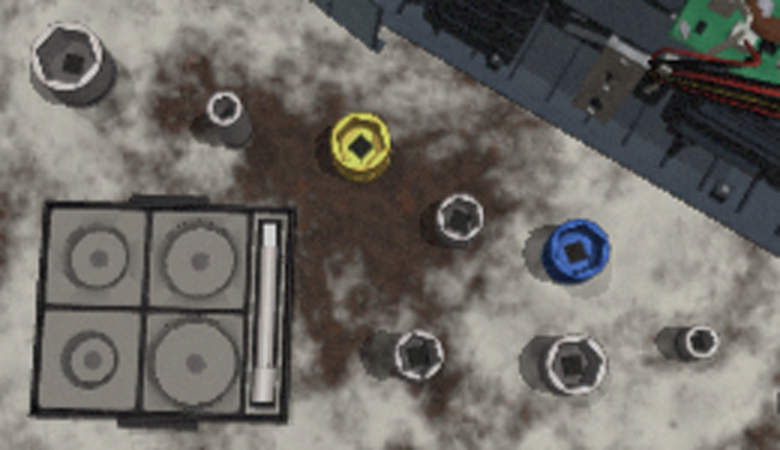

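View pics/c2.png

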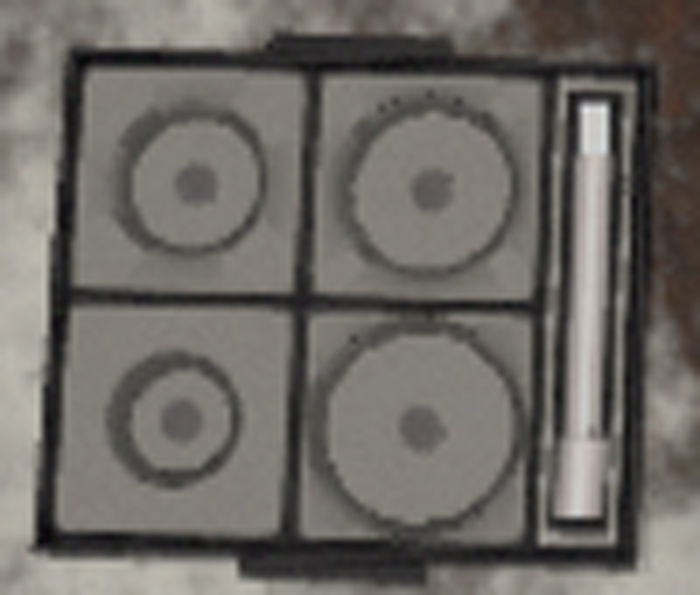

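The crop confirms the choice. Ring centres in crop 1: d (67,56), b (461,217), c (576,364), a (701,341), deep_a (225,108), deep_b (419,355). Well floors in crop 2: b (196,184), c (433,189), a (181,420), d (422,429).

Run:
```python
from h import *
f=lambda x,o,s:(x+.5)/s-.5+o
S=dict(d=(67,56,.052),b=(461,217,.042),c=(576,364,.046),a=(701,341,.038),da=(225,108,.076),db=(419,355,.076),yel=(360,145,.046),blu=(576,250,.046))
P={}
for k,(x,y,z) in S.items():
    P[k]=ray("top",f(x,190,3),f(y,140,3),z);print(k,P[k].round(4),"scene",proj("scene",P[k]).round(1))
for k,(x,y) in dict(wb=(196,184),wc=(433,189),wa=(181,420),wd=(422,429)).items():
    P[k]=ray("top",f(x,195,7),f(y,200,7),.006);print(k,P[k].round(4),"scene",proj("scene",P[k]).round(1))
for i,j in(("wa","wb"),("wb","wc"),("wa","wd"),("wd","wc")): print(i,j,np.linalg.norm(P[i]-P[j]).round(4),np.degrees(np.arctan2(*(P[j]-P[i])[1::-1])).round(1))
im=cv2.imread("pics/scene0.png")
cv2.imwrite("pics/c3.png",cv2.resize(im[150:330,190:430],None,fx=3.3,fy=3.3,interpolation=cv2.INTER_CUBIC))
```

```text
d [0.6447 0.2935 0.052 ] scene [216.9 234.6]
b [0.5373 0.0458 0.042 ] scene [340.2 187.4]
c [ 0.4434 -0.0221  0.046 ] scene [396.1 183.6]
a [ 0.4563 -0.1021  0.038 ] scene [404.6 167. ]
da [0.6031 0.1906 0.076 ] scene [270.9 200.6]
db [0.4498 0.0756 0.076 ] scene [374.1 195.3]
yel [0.5843 0.1086 0.046 ] scene [304.2 194.2]
blu [ 0.5143 -0.0253  0.046 ] scene [365.9 172.6]
wb [0.5203 0.2814 0.006 ] scene [280.9 276.6]
wc [0.5175 0.215  0.006 ] scene [303.5 253.6]
wa [0.4546 0.2849 0.006 ] scene [312.5 293.8]
wd [0.4506 0.2181 0.006 ] scene [334.8 269.1]
wa wb 0.0658 -3.0
wb wc 0.0665 -92.5
wa wd 0.0668 -93.4
wd wc 0.0669 -2.6
```

View pics/c3.png

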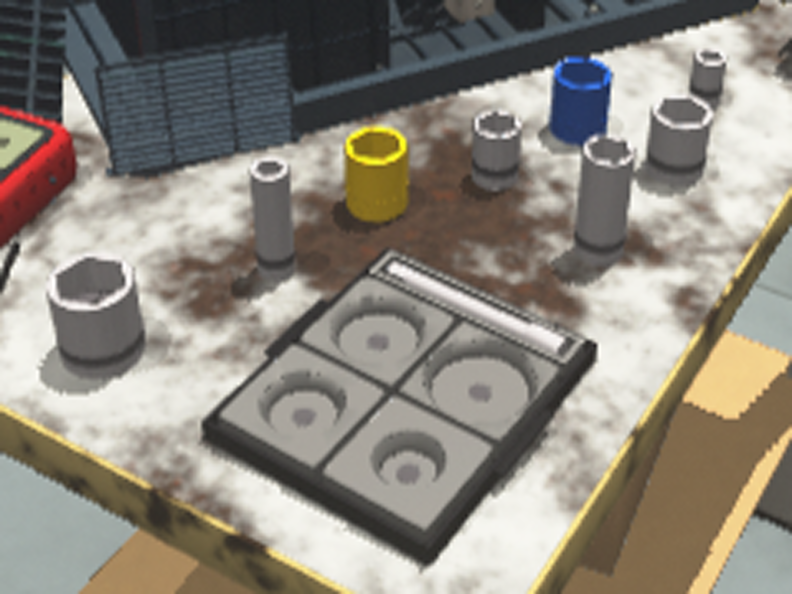

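The scene view agrees to about 2 mm: well dots at about (282,276), (304,253), (314,293) and (335,269), and the socket rings also match. I'll write a shift helper and start with socket_a.

```bash
cat >> h.py <<'E'
T=dict(a=(.4563,-.1021),b=(.5373,.0458),c=(.4434,-.0221),d=(.6447,.2935),wa=(.4545,.2845),wb=(.5204,.2811),wc=(.5170,.2152),wd=(.4511,.2186))
def go(*tg):
    "tool-frame shifts in cm from the pose now to each (x,y,z)"
    o=env.get_obs();R=Ro.from_quat(o["orientation"]).as_matrix()
    print("pos",o["ee_pos"].round(4),"psi",np.degrees(np.arctan2(R[1,0],R[0,0])).round(1),"tilt",R[:,2].round(3),"t",round(o["time"],2))
    for t in tg: print(t,(100*R.T@(np.array(t)-o["ee_pos"])).round(2))
E
python3 -c "
from h import *
go((.32,-.2,.2),(*T['a'],.15))"
```

```text
pos [ 0.1892 -0.4895  0.2449] psi 21.1 tilt [-0.     0.001 -1.   ] t 0.1
(0.32, -0.2, 0.2) [ 22.63 -22.28   4.51]
(0.4563, -0.1021, 0.15) [ 38.88 -26.5    9.52]
```

Call:
drive_tool([
  [5,-5,1,-6,0.4],
  [10,-10,2,-12,0.4],
  [15,-15,3,-18,0.4],
  [20,-20,4,-25,0.4],
  [22.6,-22.3,4.5,-25,0.4],
  [26.6,-23.3,5.7,-25,0.4],
  [31,-24.5,7,-25,0.4],
  [35.5,-25.6,8.5,-25,0.4],
  [38.9,-26.5,9.5,-25,0.4],
  [38.9,-26.5,9.5,-25,0.4],
  [38.9,-26.5,9.5,-25,0.4],
], squeeze=40)

```text
time: 1.48
ee_pos: [0.4561, -0.1024, 0.1502]
orientation: [0.92, 0.392, -0.0, -0.0]
force: [-0.2, -0.6, -0.1]
finger_gap: 0.0509
grasp_force: 0.0
```

```bash
python3 -c "
from h import *
go((*T['a'],.15),(*T['a'],.029))
print(env.get_obs()['finger_gap'],env.get_obs()['joints'])"
```

```text
pos [ 0.4561 -0.1024  0.1502] psi 46.1 tilt [-0.001  0.    -1.   ] t 1.48
(0.4563, -0.1021, 0.15) [ 0.04 -0.    0.02]
(0.4563, -0.1021, 0.029) [ 0.04  0.   12.12]
0.05089369746116622 [-3.95321855e-01  2.19231137e-01 -3.78521607e-01  9.73667672e-01
 -2.06089453e-04  1.94087870e+00]
```

Call:
drive_tool([
  [0,0,4,0,0.4],
  [0,0,8,0,0.4],
  [0,0,10.5,0,0.4],
  [0,0,12.1,0,0.4],
  [0,0,12.1,0,0.4],
  [0,0,12.1,0,0.9],
  [0,0,12.1,0,0.9],
  [0,0,12.1,0,0.9],
  [0,0,12.1,0,0.9],
  [0,0,12.1,0,0.9],
  [0,0,12.1,0,0.9],
])

```text
time: 2.85
ee_pos: [0.457, -0.1027, 0.0303]
orientation: [0.92, 0.392, 0.0, 0.001]
force: [-1.9, -0.0, 7.1]
finger_gap: 0.0205
grasp_force: 38.8
```

```bash
python3 -c "
from h import *
print(env.get_obs()['finger_gap'],env.get_obs()['grasp_force'])
go((*T['a'],.15),(*T['wa'],.15))
im=snap('scene','s1');u,v=map(int,proj('scene',(*T['a'],.05)))
cv2.imwrite('pics/s1c.png',cv2.resize(im[max(0,v-80):v+80,u-100:u+100],None,fx=3,fy=3))"
```

```text
0.02048357022410037 38.779696226119995
pos [ 0.457  -0.1027  0.0303] psi 46.1 tilt [ 0.001 -0.001 -1.   ] t 2.85
(0.4563, -0.1021, 0.15) [ -0.    -0.07 -11.97]
(0.4545, 0.2845, 0.15) [ 27.74 -26.99 -12.01]
```

View pics/s1c.png

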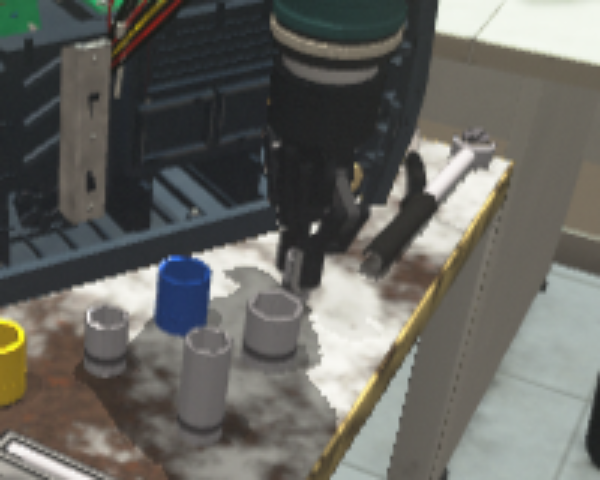

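Socket_a is between the pads at (295,265) in the crop, with a 20.5 mm gap. Lifting and carrying it over well a.

Call:
drive_tool([
  [0,0,-4,0,0.9],
  [0,0,-9,0,0.9],
  [0,0,-12,0,0.9],
  [4,-4,-12,0,0.9],
  [8,-8,-12,0,0.9],
  [12,-12,-12,0,0.9],
  [16,-16,-12,0,0.9],
  [20,-20,-12,0,0.9],
  [24,-23.5,-12,0,0.9],
  [27.7,-27,-12,0,0.9],
  [27.7,-27,-12,0,0.9],
  [27.7,-27,-12,0,0.9],
])

```text
time: 4.4
ee_pos: [0.4537, 0.2842, 0.1495]
orientation: [0.92, 0.392, 0.0, 0.0]
force: [0.0, 0.3, -1.0]
finger_gap: 0.0206
grasp_force: 39.7
```

```bash
python3 -c "
from h import *
print(env.get_obs()['finger_gap'],env.get_obs()['grasp_force'],env.get_obs()['joints'])
go((*T['wa'],.15),(*T['wa'],.036))
im=snap('scene','s2');u,v=map(int,proj('scene',(*T['wa'],.1)))
cv2.imwrite('pics/s2c.png',cv2.resize(im[max(0,v-80):v+110,u-110:u+110],None,fx=3,fy=3))"
```

```text
0.02055320167759629 39.66551721096039 [ 4.07506558e-01  3.28133627e-01 -2.21040727e-01  1.02158928e+00
 -2.27231705e-04  2.74350181e+00]
pos [0.4537 0.2842 0.1495] psi 46.2 tilt [ 0. -0. -1.] t 4.4
(0.4545, 0.2845, 0.15) [ 0.07  0.04 -0.05]
(0.4545, 0.2845, 0.036) [ 0.07  0.03 11.35]
```

View pics/s2c.png

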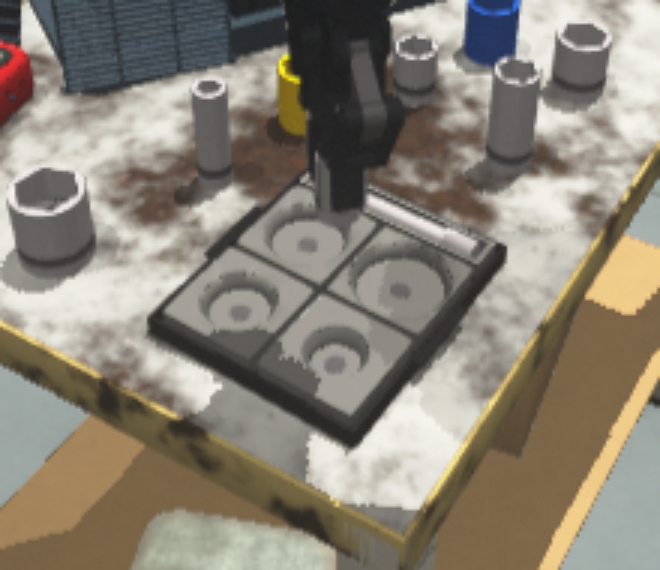

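Socket_a is in the grip at (325,190). It was grasped with the TCP at z 0.030, so it seats at about 0.036.

Call:
drive_tool([
  [0.1,0,4,0,0.9],
  [0.1,0,8,0,0.9],
  [0.1,0,9.5,0,0.9],
  [0.1,0,10.3,0,0.9],
  [0.1,0,10.8,0,0.9],
  [0.1,0,11.3,0,0.9],
  [0.1,0,11.3,0,0.9],
])

```text
time: 5.32
ee_pos: [0.4549, 0.2853, 0.0365]
orientation: [0.92, 0.392, 0.0, 0.0]
force: [0.5, 0.1, -0.6]
finger_gap: 0.0204
grasp_force: 39.8
```

```bash
python3 -c "
from h import *
go((*T['wa'],.036))"
```

```text
pos [0.4549 0.2853 0.0365] psi 46.1 tilt [ 0.001  0.    -1.   ] t 5.33
(0.4545, 0.2845, 0.036) [-0.08  0.03  0.05]
```

Down to the floor height with no contact force. Releasing, raising, and moving toward socket_b.

Call:
drive_tool([
  [0,0,0.1,0,0.9],
  [0,0,0.1,0,0.58],
  [0,0,0.1,0,0.58],
  [0,0,0.1,0,0.58],
  [0,0,-2,0,0.58],
  [0,0,-6,0,0.58],
  [0,0,-11.5,0,0.45],
  [0,0,-11.5,0,0.4],
])

```text
time: 6.32
ee_pos: [0.4563, 0.286, 0.1549]
orientation: [0.92, 0.392, 0.003, -0.0]
force: [0.0, 0.5, -0.8]
finger_gap: 0.0514
grasp_force: 0.0
```

```bash
python3 -c "
from h import *
go((*T['b'],.15))"
```

```text
pos [0.4563 0.286  0.1549] psi 46.1 tilt [ 0.006  0.002 -1.   ] t 6.33
(0.5373, 0.0458, 0.15) [-11.71  22.49   0.48]
```

Call:
drive_tool([
  [-2.4,4.5,0.5,0,0.36],
  [-4.8,9,0.5,0,0.36],
  [-7.2,13.5,0.5,0,0.36],
  [-9.6,18,0.5,0,0.36],
  [-11.7,22.5,0.5,0,0.36],
  [-11.7,22.5,0.5,0,0.36],
  [-11.7,22.5,0.5,0,0.36],
])

```text
time: 7.2
ee_pos: [0.5352, 0.0451, 0.1457]
orientation: [0.92, 0.392, -0.0, -0.0]
force: [0.4, -0.5, -1.1]
finger_gap: 0.0549
grasp_force: 0.0
```

```bash
python3 -c "
from h import *
go((*T['b'],.029))
im=snap('top','t1');cv2.imwrite('pics/t1c.png',cv2.resize(im[195:290,190:300],None,fx=5,fy=5,interpolation=cv2.INTER_CUBIC))"
```

```text
pos [0.5352 0.0451 0.1457] psi 46.1 tilt [-0.001  0.    -1.   ] t 7.2
(0.5373, 0.0458, 0.029) [ 0.2   0.11 11.67]
```

View pics/t1c.png

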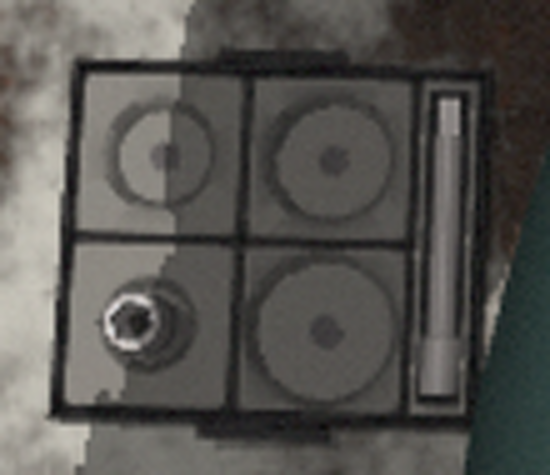

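Socket_a's ring is at crop (132,321), which is pixel (216.0,258.8). I'll compare that with where a seated socket should project.

```bash
python3 -c "
from h import *
for z in(.044,.055): print(z,proj('top',(*T['wa'],z)),ray('top',216,258.8,z))"
```

```text
0.044 [216.30982703 258.75615443] [0.45443183 0.28507344 0.044     ]
0.055 [214.99231895 258.49086218] [0.45389535 0.28264795 0.055     ]
```

Call:
drive_tool([
  [0.2,0.1,4,0,0.36],
  [0.2,0.1,8,0,0.36],
  [0.2,0.1,10.5,0,0.36],
  [0.2,0.1,11.7,0,0.36],
  [0.2,0.1,11.7,0,0.36],
  [0.2,0.1,11.7,0,0.8],
  [0.2,0.1,11.7,0,0.8],
  [0.2,0.1,11.7,0,0.8],
  [0.2,0.1,11.7,0,0.8],
  [0.2,0.1,11.7,0,0.8],
])

```text
time: 8.5
ee_pos: [0.5384, 0.0458, 0.0304]
orientation: [0.92, 0.392, 0.001, 0.0]
force: [-1.0, 3.1, 5.8]
finger_gap: 0.0288
grasp_force: 39.0
```

```bash
python3 -c "
from h import *
go((*T['wb'],.15))"
```

```text
pos [0.5384 0.0458 0.0304] psi 46.1 tilt [ 0.002  0.    -1.   ] t 8.5
(0.5204, 0.2811, 0.15) [ 15.73 -17.59 -11.95]
```

Socket_a matches the seated position. Carrying socket_b now.

Call:
drive_tool([
  [0,0,-4,0,0.8],
  [0,0,-9,0,0.8],
  [0,0,-12,0,0.8],
  [4,-4.5,-12,0,0.8],
  [8,-9,-12,0,0.8],
  [12,-13.5,-12,0,0.8],
  [15.7,-17.6,-12,0,0.8],
  [15.7,-17.6,-12,0,0.8],
  [15.7,-17.6,-12,0,0.8],
  [15.7,-17.6,-8,0,0.8],
  [15.7,-17.6,-4,0,0.8],
  [15.7,-17.6,-4,0,0.8],
])

```text
time: 10.0
ee_pos: [0.5185, 0.2791, 0.0677]
orientation: [0.92, 0.391, -0.002, -0.0]
force: [-0.3, 0.9, -0.4]
finger_gap: 0.029
grasp_force: 40.0
```

```bash
python3 -c "
from h import *
go((*T['wb'],.036))"
```

```text
pos [0.5185 0.2791 0.0677] psi 46.0 tilt [-0.004 -0.002 -1.   ] t 10.0
(0.5204, 0.2811, 0.036) [0.29 0.   3.17]
```

Call:
drive_tool([
  [0.2,0,0.8,0,0.8],
  [0.2,0,1.6,0,0.8],
  [0.2,0,2.4,0,0.8],
  [0.2,0,3.2,0,0.8],
  [0.2,0,3.3,0,0.8],
  [0.2,0,3.3,0,0.8],
])

```text
time: 10.75
ee_pos: [0.5211, 0.2824, 0.0365]
orientation: [0.92, 0.392, 0.0, 0.0]
force: [-1.3, -1.2, 4.8]
finger_gap: 0.0286
grasp_force: 40.8
```

```bash
python3 -c "
from h import *
go((*T['wb'],.036))"
```

```text
pos [0.5211 0.2824 0.0365] psi 46.1 tilt [ 0.  0. -1.] t 10.75
(0.5204, 0.2811, 0.036) [-0.14  0.03  0.05]
```

Lightly on the floor. Releasing and going to socket_c.

Call:
drive_tool([
  [0,0,0,0,0.46],
  [0,0,0,0,0.46],
  [0,0,0,0,0.46],
  [0,0,-2,0,0.46],
  [0,0,-6,0,0.46],
  [0,0,-11.5,0,0.4],
  [0,0,-11.5,0,0.26],
  [0,0,-11.5,0,0.26],
])

```text
time: 11.75
ee_pos: [0.521, 0.2823, 0.151]
orientation: [0.92, 0.392, -0.0, -0.0]
force: [-0.4, 0.2, -0.6]
finger_gap: 0.0633
grasp_force: 0.0
```

```bash
python3 -c "
from h import *
go((*T['c'],.15))"
```

```text
pos [0.521  0.2823 0.151 ] psi 46.1 tilt [-0. -0. -1.] t 11.75
(0.4434, -0.0221, 0.15) [-27.32  15.5    0.1 ]
```

Call:
drive_tool([
  [-5,2.9,0,0,0.26],
  [-10,5.7,0,0,0.26],
  [-15,8.5,0,0,0.26],
  [-20,11.4,0,0,0.26],
  [-25,14.2,0,0,0.26],
  [-27.3,15.5,0,0,0.26],
  [-27.3,15.5,0,0,0.26],
  [-27.3,15.5,0,0,0.26],
])

```text
time: 12.75
ee_pos: [0.4434, -0.0215, 0.1506]
orientation: [0.92, 0.392, -0.0, -0.0]
force: [0.3, -0.1, -0.2]
finger_gap: 0.0627
grasp_force: 0.0
```

```bash
python3 -c "
from h import *
go((*T['c'],.029))
im=snap('top','t2');cv2.imwrite('pics/t2c.png',cv2.resize(im[140:290,190:350],None,fx=4,fy=4,interpolation=cv2.INTER_CUBIC));print(proj('top',(*T['wb'],.048)))"
```

```text
pos [ 0.4434 -0.0215  0.1506] psi 46.1 tilt [-0.001  0.    -1.   ] t 12.75
(0.4434, -0.0221, 0.029) [-0.03  0.06 12.16]
[218.13650975 223.20629745]
```

View pics/t2c.png

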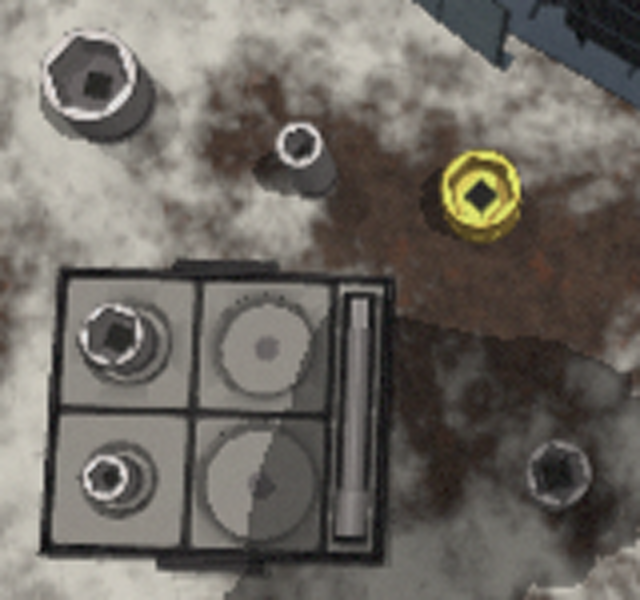

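Sockets a and b are seated: b's ring is at (217.4,223.1) against (218.1,223.2) expected. The deep sockets haven't moved. Now grasping c.

Call:
drive_tool([
  [0,0,4,0,0.26],
  [0,0,8,0,0.26],
  [0,0,10.5,0,0.26],
  [0,0,12.2,0,0.26],
  [0,0,12.2,0,0.26],
  [0,0,12.2,0,0.7],
  [0,0,12.2,0,0.7],
  [0,0,12.2,0,0.7],
  [0,0,12.2,0,0.7],
  [0,0,12.2,0,0.7],
])

```text
time: 14.05
ee_pos: [0.4442, -0.0217, 0.0301]
orientation: [0.92, 0.392, 0.001, 0.0]
force: [-0.3, 2.0, 7.1]
finger_gap: 0.0371
grasp_force: 39.7
```

```bash
python3 -c "
from h import *
go((*T['wc'],.15))"
```

```text
pos [ 0.4442 -0.0217  0.0301] psi 46.1 tilt [ 0.002  0.    -1.   ] t 14.05
(0.517, 0.2152, 0.15) [ 22.15 -11.15 -11.97]
```

Call:
drive_tool([
  [0,0,-4,0,0.7],
  [0,0,-9,0,0.7],
  [0,0,-12,0,0.7],
  [5,-2.5,-12,0,0.7],
  [10,-5,-12,0,0.7],
  [15,-7.5,-12,0,0.7],
  [20,-10,-12,0,0.7],
  [22.2,-11.2,-12,0,0.7],
  [22.2,-11.2,-12,0,0.7],
  [22.2,-11.2,-8,0,0.7],
  [22.2,-11.2,-4,0,0.7],
  [22.2,-11.2,-4,0,0.7],
])

```text
time: 15.55
ee_pos: [0.5149, 0.2145, 0.0677]
orientation: [0.92, 0.391, -0.002, -0.0]
force: [1.1, 0.3, -1.7]
finger_gap: 0.0369
grasp_force: 41.1
```

```bash
python3 -c "
from h import *
go((*T['wc'],.036))"
```

```text
pos [0.5149 0.2145 0.0677] psi 46.1 tilt [-0.004 -0.001 -1.   ] t 15.55
(0.517, 0.2152, 0.036) [0.21 0.11 3.17]
```

Call:
drive_tool([
  [0.1,0.1,0.8,0,0.7],
  [0.1,0.1,1.6,0,0.7],
  [0.1,0.1,2.4,0,0.7],
  [0.1,0.1,3.2,0,0.7],
  [0.1,0.1,3.3,0,0.7],
  [0.1,0.1,3.3,0,0.7],
])

```text
time: 16.3
ee_pos: [0.5181, 0.2158, 0.0362]
orientation: [0.92, 0.392, -0.0, 0.0]
force: [-0.4, -0.3, -1.6]
finger_gap: 0.0365
grasp_force: 41.5
```

```bash
python3 -c "
from h import *
go((*T['wc'],.036))"
```

```text
pos [0.5181 0.2158 0.0362] psi 46.1 tilt [-0. -0. -1.] t 16.3
(0.517, 0.2152, 0.036) [-0.12 -0.04  0.02]
```

Releasing c (gap to about 54 mm), then on to d.

Call:
drive_tool([
  [0,0,0,0,0.37],
  [0,0,0,0,0.37],
  [0,0,0,0,0.37],
  [0,0,-2,0,0.37],
  [0,0,-6,0,0.37],
  [0,0,-11.5,0,0.3],
  [0,0,-11.5,0,0.17],
  [0,0,-11.5,0,0.17],
])

```text
time: 17.3
ee_pos: [0.5181, 0.2157, 0.151]
orientation: [0.92, 0.392, -0.0, -0.0]
force: [0.6, 0.2, 0.3]
finger_gap: 0.0706
grasp_force: 0.0
```

```bash
python3 -c "
from h import *
go((*T['d'],.15))"
```

```text
pos [0.5181 0.2157 0.151 ] psi 46.1 tilt [-0.  0. -1.] t 17.3
(0.6447, 0.2935, 0.15) [14.38  3.74  0.1 ]
```

Call:
drive_tool([
  [4,1,0,0,0.17],
  [8,2,0,0,0.17],
  [12,3,0,0,0.17],
  [14.4,3.7,0,0,0.17],
  [14.4,3.7,0,0,0.17],
  [14.4,3.7,0,0,0.17],
  [14.4,3.7,0,0,0.17],
])

```text
time: 18.18
ee_pos: [0.644, 0.2936, 0.1512]
orientation: [0.92, 0.392, -0.0, -0.0]
force: [-0.3, 1.2, -0.6]
finger_gap: 0.0707
grasp_force: 0.0
```

```bash
python3 -c "
from h import *
go((*T['d'],.030))"
```

```text
pos [0.644  0.2936 0.1512] psi 46.1 tilt [-0.001 -0.    -1.   ] t 18.18
(0.6447, 0.2935, 0.03) [ 0.05  0.06 12.12]
```

Call:
drive_tool([
  [0,0.1,4,0,0.17],
  [0,0.1,8,0,0.17],
  [0,0.1,10.5,0,0.17],
  [0,0.1,12.1,0,0.17],
  [0,0.1,12.1,0,0.17],
  [0,0.1,12.1,0,0.6],
  [0,0.1,12.1,0,0.6],
  [0,0.1,12.1,0,0.6],
  [0,0.1,12.1,0,0.6],
  [0,0.1,12.1,0,0.6],
])

```text
time: 19.42
ee_pos: [0.646, 0.2935, 0.0318]
orientation: [0.92, 0.392, 0.001, 0.0]
force: [-2.1, -0.1, 6.5]
finger_gap: 0.0454
grasp_force: 40.6
```

```bash
python3 -c "
from h import *
go((*T['wd'],.15))"
```

```text
pos [0.646  0.2935 0.0318] psi 46.1 tilt [ 0.002  0.001 -1.   ] t 19.43
(0.4511, 0.2186, 0.15) [-18.88  -8.85 -11.86]
```

Call:
drive_tool([
  [0,0,-4,0,0.6],
  [0,0,-9,0,0.6],
  [0,0,-12,0,0.6],
  [-5,-2.3,-12,0,0.6],
  [-10,-4.7,-12,0,0.6],
  [-15,-7,-12,0,0.6],
  [-18.9,-8.9,-12,0,0.6],
  [-18.9,-8.9,-12,0,0.6],
  [-18.9,-8.9,-12,0,0.6],
  [-18.9,-8.9,-8,0,0.6],
  [-18.9,-8.9,-5,0,0.6],
  [-18.9,-8.9,-5,0,0.6],
])

```text
time: 20.92
ee_pos: [0.45, 0.2186, 0.0788]
orientation: [0.92, 0.392, -0.002, -0.0]
force: [-0.3, 0.3, -2.4]
finger_gap: 0.0453
grasp_force: 42.0
```

```bash
python3 -c "
from h import *
go((*T['wd'],.0375))"
```

```text
pos [0.45   0.2186 0.0788] psi 46.1 tilt [-0.003 -0.001 -1.   ] t 20.93
(0.4511, 0.2186, 0.0375) [0.09 0.09 4.13]
```

Call:
drive_tool([
  [0,0.1,0.9,0,0.6],
  [0,0.1,1.8,0,0.6],
  [0,0.1,2.6,0,0.6],
  [0,0.1,3.4,0,0.6],
  [0,0.1,4.2,0,0.6],
  [0,0.1,4.2,0,0.6],
  [0,0.1,4.2,0,0.6],
])

```text
time: 21.8
ee_pos: [0.4509, 0.218, 0.0382]
orientation: [0.92, 0.392, -0.0, -0.0]
force: [0.4, 0.1, -2.1]
finger_gap: 0.0452
grasp_force: 42.9
```

```bash
python3 -c "
from h import *
go((*T['wd'],.0375))"
```

```text
pos [0.4509 0.218  0.0382] psi 46.1 tilt [-0. -0. -1.] t 21.8
(0.4511, 0.2186, 0.0375) [ 0.06 -0.03  0.07]
```

Releasing d, then rising and drawing back to clear the view.

Call:
drive_tool([
  [0,0,0.1,0,0.6],
  [0,0,0.1,0,0.29],
  [0,0,0.1,0,0.29],
  [0,0,0.1,0,0.29],
  [0,0,-2,0,0.29],
  [0,0,-6,0,0.29],
  [0,0,-11,0,0.29],
  [-4,4,-12,0,0.29],
  [-8,8,-12,0,0.29],
  [-13,11,-12,0,0.29],
  [-17,14,-12,0,0.29],
  [-17,14,-12,0,0.29],
])

```text
time: 23.3
ee_pos: [0.4338, -0.0042, 0.1585]
orientation: [0.921, 0.39, 0.0, 0.0]
force: [-0.2, 1.0, 0.0]
finger_gap: 0.0603
grasp_force: 0.0
```

```bash
python3 -c "
from h import *
go()
im=snap('top','t3');a=cv2.resize(im[140:290,190:350],None,fx=4,fy=4,interpolation=cv2.INTER_CUBIC);cv2.imwrite('pics/t3c.png',a)
im=snap('scene','s3');cv2.imwrite('pics/s3c.png',cv2.resize(im[150:330,200:430],None,fx=3.3,fy=3.3,interpolation=cv2.INTER_CUBIC))
for k,h in(('wa',.038),('wb',.042),('wc',.046),('wd',.052)):print(k,(proj('top',(*T[k],h+.006))-[190,140])*4+1.5,((proj('scene',(*T[k],h+.006))-[200,150])*3.3))"
```

```text
pos [ 0.4338 -0.0042  0.1585] psi 45.9 tilt [ 0. -0. -1.] t 23.3
wa [106.73930812 476.52461772] [371.8949417  422.06170791]
wb [114.04603899 334.32518979] [263.30472924 359.74310125]
wc [253.8544655  337.44098378] [341.0184226  280.21495068]
wd [244.49320476 479.42292455] [446.81831951 321.84048177]
```

View pics/t3c.png

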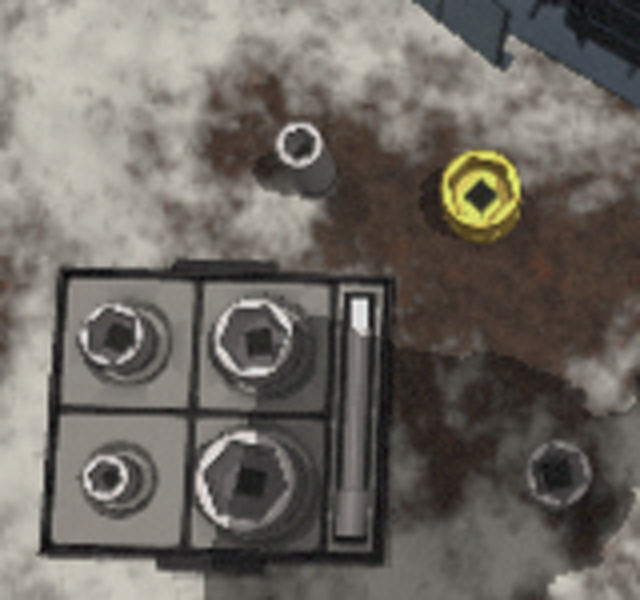

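View pics/s3c.png

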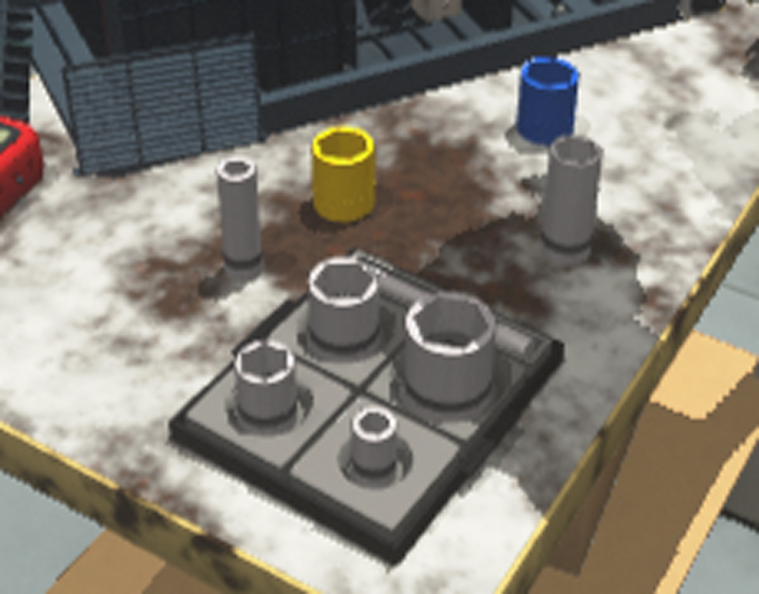

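All four sockets are upright in their wells, with rings within about 3 crop pixels of the seated prediction. The deep sockets and the yellow and blue look-alikes are where they were. Handing in.

```bash
python3 -c "
from station import env
print(env.finish_job())"
```

```text
the job is handed in; nothing more can be done
None
```

All four short sockets are upright in their matching wells, the deep sockets and look-alikes were left untouched, and the job was handed in at about 23 s.

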